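# Slide the copper backing block along the jig rail into its corner

### The job

Using only the fingertips, push the copper block across the jig plate until its long side lies flat against the blue rail, then, keeping it against the rail, slide it along into the yellow corner pocket until it is fully home against the end stop. Do not pick the block up or tip it, leave everything else where it is, and take the hand away when the block is seated.

Things in the scene. Friction and masses are not known exactly. Their poses are not given: they have to be found in the camera images.
- block_center (a point): centre of the loose copper block (0.2 to 0.45 kg), a flat rectangular bar piece 44 mm (its x) by 64 mm (its y) by 14 mm thick (its z, up), lying on the jig plate. Its centre starts 56 to 82 mm from the rail's face, its long sides turned up to 26 degrees from the rail; its long sides are the ones parallel to its y.
- corner: fixed yellow corner stop on the jig plate, 14 mm high. Origin at the pocket's inner corner, where the rail's face meets the stop's face, level with the plate's top (8 mm above the table). x points across the plate to the rail, y along the rail to the end stop, z up: the rail's face is the plane x = 0, all along the block's travel; the stop's face is y = 0.
- home (a point): where the block's centre is when fully home: 22 mm from the rail's face, 32 mm from the stop's face, 7 mm above the plate's top (15 mm above the table). Axes as the corner stop's; the home block's x and y axes are parallel to them (it fits either way round).
- cheek_end (a point): top of the free end of the cheek, the pocket's third side (14 mm high), which runs from the stop alongside the rail for 38 mm, so it covers about half of the home block. Its inner face is 49 mm from the rail's face (5 mm more than the block's width), flaring outward over the last 13 mm; its outer side is 67 mm from the rail's face.
- jig: fixed aluminium jig plate, 200 by 380 mm and 8 mm thick, with the blue steel rail (22 mm wide, 22 mm high above the plate) along its far long side. Origin on the table; the plate spans x from -110 to 90 mm and y from -190 to 190 mm; the rail's face, which looks to -x, is at x = 60 mm. Axes parallel to the corner stop's. Sliding the block freely takes 1 to 5 N, more while it is pressed to the rail.
- nut: loose steel nut-like ring, 32 mm across, 13 mm high, standing on the jig plate on the side away from the rail, beside the pocket end; to be left alone. Origin at its underside.
- stub: loose brass tube stub, 30 mm across, 40 mm high, standing upright on the jig plate away from the rail; to be left alone. Origin at its underside.
- hammer: loose hammer lying on the table to the left of the jig; leave alone
- wrench: loose wrench lying on the table to the right of the jig; leave alone
- pipe_ring: loose dark pipe ring, 90 mm across, 30 mm high, on the table to the right of the jig; leave alone. Origin at its underside.
- spray: loose spray can, 60 mm across, 170 mm high, on the table to the left of the jig; leave alone. Origin at its underside.
- magnet: loose flat red welding magnet, 70 by 70 by 16 mm, on the table to the right of the jig; leave alone. Origin at its underside.
Mind the look-alikes: they are no part of the job. Of the things like the part that bears block_center, leave any that is pink or red; of the rest the larger one is meant.

How it is judged:
By the outcome, as a careful person would: the job done as asked, in the order asked, and still so for the second after the job is handed in, with the robot touching nothing.
It also fails if it takes over 61 s, if anything falls off the work surface, if the arm or the gripper's body presses on something with over 40 N, if the wrist force passes 120 N, or if a joint passes its speed limit or range.

### The arm

A 7-joint arm with a two-finger parallel gripper is mounted at the origin on the work surface. World frame = base frame: x ahead of the robot, y to its left, z up, the work surface at z = 0. Lengths are in m, angles in rad, forces in N, time in s.
With the tool pointing down it reaches from about 0.425 to 0.825 m from the base axis. Payload 3.6 kg.
Tool frame: the origin (TCP) lies midway between the tips of the shut fingers; the grasp point (between the pads) lies 19 mm behind it (grip_point_offset is the distance from the TCP to the grasp point, in m); z points along the fingers, y is the line along which they close (so a half turn about z gives the same grasp; the last joint's range is limited). The gripper opens to 93 mm and grips with 3 to 60 N. Pads are 15 mm wide; open, the fingers measure 128 mm over their backs; the gripper's body (75 mm by 188 mm) begins 65 mm behind the grasp point.
Start: joints at [-1.345, 0.615, -0.013, 1.423, 0.008, 1.103, -0.04], TCP at [0.163, 0.629, 0.219] pointing down, gripper open.
Joint ranges: [-3.12, 3.12], [-0.3, 2.06], [-1.34, 1.32], [0.26, 2.42], [-1.36, 4.5], [0.01, 1.98], [-2.84, 2.84]. Speed limits (rad/s): [2.79, 2.79, 3.14, 3.14, 3.14, 3.14, 3.14].

### API

Orientations are given as a unit quaternion [w, x, y, z].
In Python, from workcell import * gives the robot as it stands. The module is installed in compiled form; this text tells all that it offers.
- The arm moves only by the tool move_arm, never from a script. Its argument "steps" is a list that holds one entry, the list of rows, each a list of 7 numbers: the shift along the world's x, y, z in units of 30 mm (1.0 is 30 mm), then the turn, a rotation vector about the world's x, y, z in units of 5 degrees (1.0 is 5 degrees), then the closure in counts, from 0 (fully open) to 255 (shut). A call has 1 to 12 rows; each row is the pose to reach, as a shift and turn from the pose commanded when the call began; what a row does not reach only later rows make up. A row lasts 1/10 s, in which the tool goes at most 50 mm and 8.59 degrees, less where a joint would pass 70% of its speed; a pose out of reach is approached as far as the arm can. A call with a gripper value outside its range is refused whole. The fingers move at their own pace and stop on an object; the grip force is fixed at half the most. Time passes only in rows, so rows that repeat a pose let the fingers close. It gives the time, the measured TCP pose, the force, the opening and the grip force at its end, in the units of the state.
- sense(): the state, without advancing time (a new reading comes with each control period).
- grab_frame(name): name is "side" or "top"; returns a dict with "img" (480x640x3 uint8, red, green, blue), "z_map" (480x640 float32, m along the optical axis (not along the pixel's ray), 0 where there is no reading), "fx", "fy", "cx", "cy" (pixels), "xyz" and "orientation" of the camera in the world. Camera axes: x right, y down, z forward; pixel columns grow to the right and rows downward; lengths in m; the calibration is good to about 2 mm. A picture is of the moment at which its call begins.
- finish_job(): hands the job in; it is judged then, once.
The state is a dict: "time_s": time; "qpos": joint angles; "dq": joint speeds; "joint_efforts": joint torques, N m; "ee_pos": TCP position; "orientation": TCP orientation; "ft_force": force on the tool from outside, world axes, zero at the start; "wrist_torque": the same for the moment, N m; "grip_width": finger opening in m; "gripper_force": force on a finger pad.
Only numpy, scipy, OpenCV 4.12 (cv2) and the standard library are available. Lean on these libraries where they do the work, as an engineer would, in place of code of your own. Each camera call takes 0.05 s, during which the arm holds its last target. There are 200 camera calls.

## Working session

There is one attempt and no reset: what is moved stays moved. The work goes in short steps, Python scripts to look and compute and a tool call to move; the robot and the scene stay as the last step left them, time stands still between calls to the robot, and variables do not carry over. Pictures are saved under pics/ and viewed, at most 10 in all, crops included, and the job is handed in when it is done.

Besides the shell and the picture viewer there is one more tool, called after "Emit:" as name(argument=value, ...), one argument or row to a line, values as JSON. move_arm: Moves the arm, as the interface text tells. Its arguments: {"type":"object","properties":{"steps":{"type":"array"}},"required":["steps"]}

```bash
mkdir -p pics; cat > h.py <<'E'
from workcell import *
import numpy as np, cv2
from scipy.spatial.transform import Rotation as R
def rot(q): return R.from_quat([q[1],q[2],q[3],q[0]])
def pts(f):
    z=f["z_map"]; v,u=np.mgrid[0:480,0:640]
    c=np.dstack([(u-f["cx"])/f["fx"]*z,(v-f["cy"])/f["fy"]*z,z])
    return rot(f["orientation"]).apply(c.reshape(-1,3)).reshape(480,640,3)+f["xyz"]
def ray(f,u,v,h):
    d=rot(f["orientation"]).apply([(u-f["cx"])/f["fx"],(v-f["cy"])/f["fy"],1]);o=np.array(f["xyz"])
    return o+d*(h-o[2])/d[2]
def save(f,n): cv2.imwrite("pics/"+n,cv2.cvtColor(f["img"],cv2.COLOR_RGB2BGR))
E
python3 - <<'E'
from h import *
import pickle
for n in("top","side"):
    f=grab_frame(n);save(f,n+"0.png");print(n,f["xyz"],f["orientation"],f["fx"],f["cx"],f["cy"]);pickle.dump(f,open(n+".pkl","wb"))
s=sense();print(s["time_s"],s["ee_pos"],s["orientation"],s["ft_force"],s["grip_width"])
E
```

```text
top [ 0.31560591 -0.01449627  1.2973019 ] [ 0.06044302 -0.6968209   0.7112428  -0.0701495 ] 575.5149787777661 318.6503647950646 241.4576845641022
side [ 0.29461128 -0.80477402  0.81613923] [-0.39738661  0.90233921 -0.15149647  0.07011886] 510.8524851199902 323.9342826142689 235.0849694201712
0.1 [0.16239148 0.62867595 0.21761339] [-1.42316523e-04  1.26064389e-01  9.92021423e-01 -1.11570395e-03] [0.00459253 0.17891681 0.04027152] 0.09305756040533265
```

View pics/top0.png

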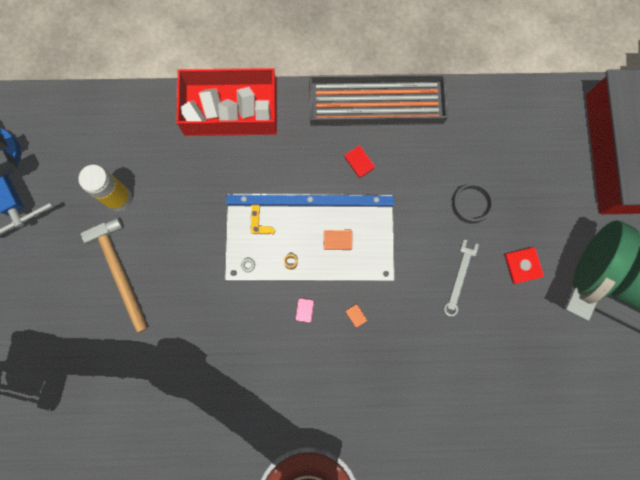

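View pics/side0.png

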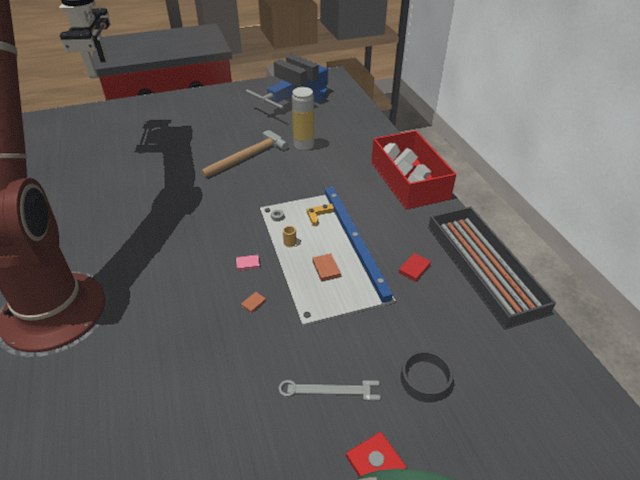

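The top view shows several things like the block: copper on the plate at (338,240), a smaller copper piece at (356,316), a pink one at (305,310) and a red one at (360,162). The larger copper one on the plate is meant. The rail runs along row 200, the yellow corner is near (260,222), the stub at (291,261) and the nut at (248,265). The side view agrees, with the block at (327,267).

```bash
cat >> h.py <<'E'
def blob(f,lo,hi,box):
    hsv=cv2.cvtColor(f["img"],cv2.COLOR_RGB2HSV);m=cv2.inRange(hsv,np.array(lo),np.array(hi))
    k=np.zeros_like(m);k[box[1]:box[3],box[0]:box[2]]=255
    return m&k
E
python3 - <<'E'
from h import *
import pickle
for n,boxes in(("top",dict(block=(318,225,358,255),rail=(220,185,400,212),corner=(245,200,280,240),stub=(280,248,302,275))),("side",dict(block=(305,245,350,285),rail=(320,180,400,305),corner=(300,198,336,226),stub=(280,222,302,248)))):
    f=pickle.load(open(n+".pkl","rb"));P=pts(f)
    for k,b in boxes.items():
        lo,hi=dict(block=((4,90,80),(16,255,255)),rail=((100,120,40),(125,255,255)),corner=((17,120,80),(32,255,255)),stub=((8,90,50),(30,255,255)))[k]
        m=blob(f,lo,hi,b);q=P[m>0]
        top=dict(block=.022,rail=.030,corner=.022,stub=.048)[k]
        v,u=np.nonzero((m>0)&(abs(P[:,:,2]-top)<.006))
        w=np.array([ray(f,a,c,top) for a,c in zip(u,v)])[:,:2].astype(np.float32)
        print(n,k,len(q),len(w),"z",np.percentile(q[:,2],[5,50,95]).round(4))
        r=cv2.minAreaRect(w);print("  rect",np.round(r[0],4),np.round(r[1],4),round(r[2],1),"min",w.min(0),"max",w.max(0))
    im=f["img"]; b=(220,180,400,290) if n=="top" else (250,180,400,330)
    c=cv2.resize(im[b[1]:b[3],b[0]:b[2]],None,fx=4 if n=="top" else 3.9,fy=4 if n=="top" else 3.9,interpolation=cv2.INTER_CUBIC)
    cv2.imwrite(f"pics/c_{n}.png",c[:,:,::-1])
E
```

```text
top block 531 523 z [0.0173 0.0218 0.026 ]
  rect [ 0.5578 -0.0774] [0.0611 0.0437] 88.7 min [ 0.5356976 -0.1084192] max [ 0.5801203  -0.04638663]
top rail 1410 1345 z [0.0247 0.0296 0.0339]
  rect [ 0.6494 -0.0171] [0.3771 0.0229] 88.5 min [ 0.63355094 -0.20539868] max [0.6638024  0.17118093]
top corner 286 278 z [0.0172 0.0219 0.0264]
  rect [0.6085 0.0917] [0.066  0.0519] 0.0 min [0.57549286 0.06569639] max [0.64145446 0.11761968]
top stub 95 56 z [0.0109 0.0448 0.0493]
  rect [0.5074 0.03  ] [0.0266 0.028 ] 44.3 min [0.49345854 0.01626392] max [0.52242243 0.04268431]
side block 498 462 z [0.0143 0.0211 0.0239]
  rect [ 0.556  -0.0803] [0.0691 0.0445] 88.7 min [ 0.53335494 -0.11493453] max [ 0.578727   -0.04561245]
side rail 1283 1106 z [0.0189 0.029  0.0319]
  rect [ 0.6461 -0.0185] [0.3831 0.0251] 88.8 min [ 0.63072425 -0.21003684] max [0.6621757  0.17287152]
side corner 238 196 z [0.0119 0.021  0.0243]
  rect [0.6066 0.0882] [0.0612 0.0667] 88.8 min [0.57266134 0.05823057] max [0.64043725 0.11908763]
side stub 228 71 z [0.0145 0.0356 0.0482]
  rect [0.5061 0.0264] [0.0339 0.0271] 73.2 min [0.4917646  0.00945447] max [0.51979506 0.04394669]
```

View pics/c_top.png

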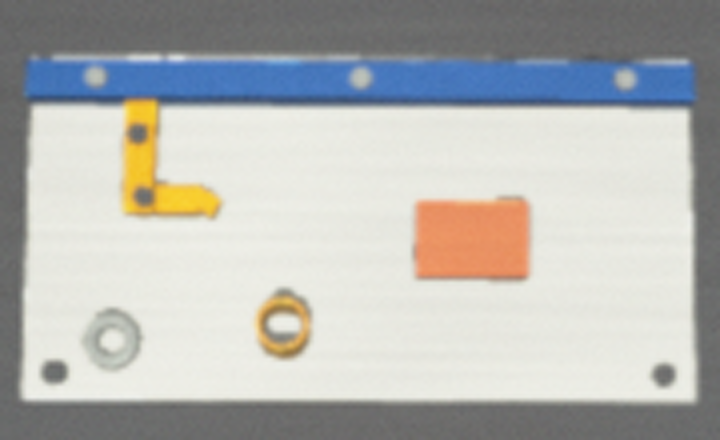

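The crop shows one clean copper bar, nearly parallel to the rail, with nothing between it and the rail. The pocket opens to the right, towards the block. Next I fit the rail and stop lines.

```bash
python3 - <<'E'
from h import *
import pickle
for n,rb,bb,cb in(("top",(225,185,398,212),(318,225,358,255),(245,200,280,240)),("side",(320,180,400,305),(305,245,350,285),(300,198,336,226))):
    f=pickle.load(open(n+".pkl","rb"));P=pts(f)
    def top(b,lo,hi,h):
        m=blob(f,lo,hi,b);v,u=np.nonzero((m>0)&(abs(P[:,:,2]-h)<.006))
        return np.array([ray(f,a,c,h) for a,c in zip(u,v)])[:,:2].astype(np.float32)
    for k,w in(("rail",top(rb,(100,120,40),(125,255,255),.03)),("block",top(bb,(4,90,80),(16,255,255),.022))):
        vx,vy,x0,y0=cv2.fitLine(w,cv2.DIST_L2,0,.01,.01).ravel()
        if vy<0:vx,vy=-vx,-vy
        print(n,k,"angle",np.degrees(np.arctan2(vy,vx)).round(2),"ctr",x0,y0)
        if k=="rail": a=np.array([vx,vy]);c=np.array([x0,y0])
        else: print("  block dist from rail face",np.cross(a,c-[x0,y0])*-1-.011)
    # stop face : rightmost y of yellow near rail
    w=top(cb,(17,120,80),(32,255,255),.022); xa=(w-c)@np.array([a[1],-a[0]])+.011; ya=(w-c)@a
    s=ya[(xa>-.04)&(xa<-.012)]; print("  stop y along rail",s.min(),s.max(),"cheek end",ya.min(),"railctr->",c+a*s.min()+.0*a, "corner xy",c+a*s.min()-.011*np.array([a[1],-a[0]]))
s=sense();y=rot(s["orientation"]).apply([0,1,0]);print(y,s["ee_pos"])
E
```

```text
top rail angle 88.7 ctr 0.6484838 -0.015954386
top block angle 89.1 ctr 0.5587312 -0.07731623
  block dist from rail face 0.07734049
  stop y along rail 0.116641715 0.13285175 cheek end 0.080096774 railctr-> [0.65112436 0.10065743] corner xy [0.6401272  0.10090645]
side rail angle 88.69 ctr 0.6461229 -0.043315068
side block angle 87.91 ctr 0.5561711 -0.08046632
  block dist from rail face 0.078076676
  stop y along rail 0.13782518 0.16049083 cheek end 0.0999632 railctr-> [0.6492816 0.0944739] corner xy [0.6382845 0.094726 ]
[ 0.25011683  0.96821305 -0.00224949] [0.16239148 0.62867595 0.21761339]<stdin>:13: DeprecationWarning: Arrays of 2-dimensional vectors are deprecated. Use arrays of 3-dimensional vectors instead. (deprecated in NumPy 2.0)
```

Emit:
move_arm(
  steps=[
    [[8,-9.3,0,0,0,2.6,200],[8,-9.3,0,0,0,2.6,200],[8,-9.3,0,0,0,2.6,200],[8,-9.3,0,0,0,2.6,200],[8,-9.3,0,0,0,2.6,200],[8,-9.3,0,0,0,2.6,200],[8,-9.3,0,0,0,2.6,200],[8,-9.3,0,0,0,2.6,200],[11.5,-23.5,0,0,0,2.6,200],[11.5,-23.5,0,0,0,2.6,200],[11.5,-23.5,0,0,0,2.6,200],[11.5,-23.5,0,0,0,2.6,200]],
  ],
)

```text
time_s: 1.3
ee_pos: [0.4504, 0.1541, 0.2185]
orientation: [-0.0, 0.013, 1.0, -0.0]
ft_force: [0.8, -0.8, -0.8]
grip_width: 0.0203
gripper_force: 0.0
```

Emit:
move_arm(
  steps=[
    [[1.8,-7.7,0,0,0,0,200],[1.8,-7.7,0,0,0,0,200],[1.8,-7.7,0,0,0,0,200],[1.8,-7.7,0,0,0,0,200],[1.8,-7.7,0,0,0,0,200],[1.8,-7.7,0,0,0,0,200],[1.8,-7.7,-5.3,0,0,0,200],[1.8,-7.7,-5.3,0,0,0,200],[1.8,-7.7,-5.3,0,0,0,200],[1.8,-7.7,-5.3,0,0,0,200],[1.8,-7.7,-5.3,0,0,0,200]],
  ],
)

```text
time_s: 2.4
ee_pos: [0.5034, -0.074, 0.0586]
orientation: [-0.002, 0.012, 1.0, 0.0]
ft_force: [0.8, -0.2, 0.3]
grip_width: 0.0196
gripper_force: 0.0
```

```bash
python3 - <<'E'
from h import *
f=grab_frame("side");c=cv2.resize(f["img"][170:330,240:420],None,fx=3.7,fy=3.7,interpolation=cv2.INTER_CUBIC);cv2.imwrite("pics/s1.png",c[:,:,::-1])
s=sense();print(s["ee_pos"],s["orientation"],s["qpos"],s["ft_force"])
E
```

```text
[ 0.50501568 -0.07438041  0.06038114] [2.53792507e-04 1.25581777e-02 9.99921108e-01 8.00553158e-05] [ 0.08306396  0.62788339  0.03069762  1.98900402 -0.03641224  0.52472658
  1.68509669] [-0.75962833  0.17916683  0.2314192 ]
```

View pics/s1.png

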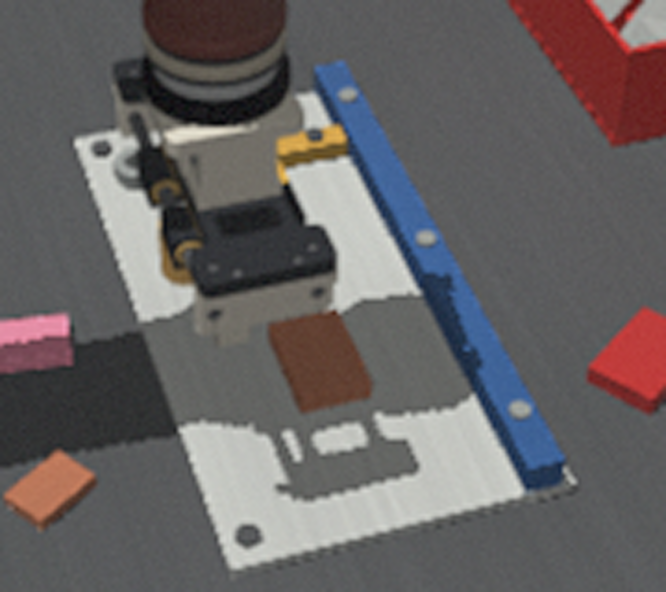

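The fingers are beside the block's long side, clear of the stub at about (180,260) in the crop. I descend and start a gentle push.

Emit:
move_arm(
  steps=[
    [[0,-0.15,-1.0,0,0,0,200],[0,-0.15,-1.4,0,0,0,200],[0,-0.15,-1.6,0,0,0,200],[0,-0.15,-1.6,0,0,0,200],[0.3,-0.15,-1.6,0,0,0,200],[0.5,-0.16,-1.6,0,0,0,200],[0.7,-0.16,-1.6,0,0,0,200],[0.8,-0.17,-1.6,0,0,0,200],[0.9,-0.17,-1.6,0,0,0,200],[1.0,-0.17,-1.6,0,0,0,200]],
  ],
)

```text
time_s: 3.45
ee_pos: [0.5327, -0.0799, 0.0114]
orientation: [-0.002, 0.013, 1.0, 0.0]
ft_force: [-3.9, 0.5, 2.5]
grip_width: 0.0202
gripper_force: 1.6
```

Emit:
move_arm(
  steps=[
    [[0.2,0,0,0,0,0,200],[0.4,-0.01,0,0,0,0,200],[0.6,-0.01,0,0,0,0,200],[0.8,-0.02,0,0,0,0,200],[1.0,-0.02,0,0,0,0,200],[1.2,-0.03,0,0,0,0,200],[1.3,-0.03,0,0,0,0,200],[1.4,-0.03,0,0,0,0,200],[1.45,-0.03,0,0,0,0,200],[1.5,-0.03,0,0,0,0,200],[1.5,-0.03,0,0,0,0,200]],
  ],
)

```text
time_s: 4.55
ee_pos: [0.5801, -0.0809, 0.0116]
orientation: [0.001, 0.013, 1.0, -0.0]
ft_force: [-0.8, 0.2, 0.0]
grip_width: 0.0197
gripper_force: 0.3
```

Emit:
move_arm(
  steps=[
    [[0.07,0,0,0,0,0,200],[0.12,0,0,0,0,0,200],[0.17,0,0,0,0,0,200],[0.2,0,0,0,0,0,200]],
  ],
)

```text
time_s: 4.95
ee_pos: [0.5856, -0.0809, 0.0116]
orientation: [-0.0, 0.013, 1.0, -0.0]
ft_force: [-2.7, -0.3, 1.9]
grip_width: 0.0199
gripper_force: 1.4
```

Emit:
move_arm(
  steps=[
    [[0.05,0,0,0,0,0,200],[0.1,0,0,0,0,0,200],[0.13,0,0,0,0,0,200],[0.13,0,0,0,0,0,200]],
  ],
)

```text
time_s: 5.35
ee_pos: [0.5856, -0.0809, 0.0115]
orientation: [-0.004, 0.013, 1.0, 0.0]
ft_force: [-8.0, -0.5, 5.8]
grip_width: 0.0201
gripper_force: 3.9
```

```bash
python3 - <<'E'
from h import *
s=sense();print(s["ee_pos"],s["ft_force"])
f=grab_frame("side");c=cv2.resize(f["img"][170:330,240:420],None,fx=3.7,fy=3.7,interpolation=cv2.INTER_CUBIC);cv2.imwrite("pics/s2.png",c[:,:,::-1])
E
```

```text
[ 0.58557879 -0.08086944  0.01150085] [-8.00314143 -0.45845402  5.78798099]
```

View pics/s2.png

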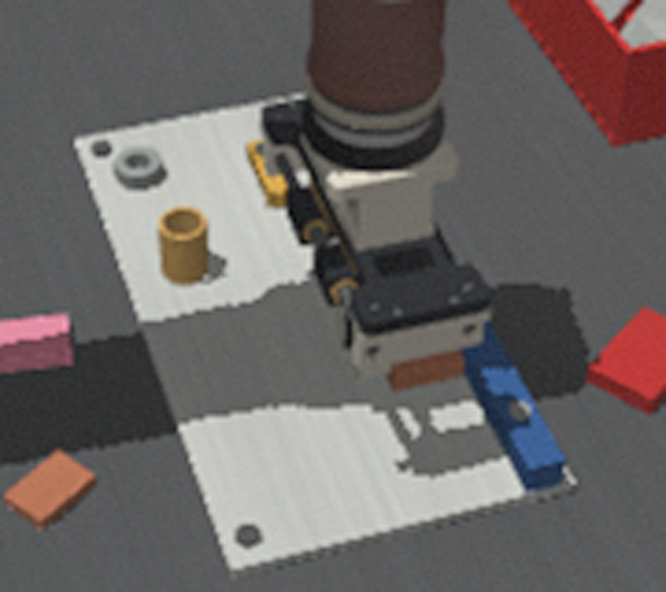

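It is stopped at the rail: x no longer changes while the force climbs. The crop shows the copper edge meeting the blue rail. I squeeze once more to flatten it, then back off and up.

Emit:
move_arm(
  steps=[
    [[0.1,0,0,0,0,0,200],[0.15,0,0,0,0,0,200],[0.15,0,0,0,0,0,200],[-0.3,0.01,0,0,0,0,200],[-0.9,0.02,0,0,0,0,200],[-0.9,0.02,0,0,0,0,200],[-0.9,0.02,1.5,0,0,0,255],[-0.9,0.02,3,0,0,0,255],[-0.9,0,3,0,0,-1.7,255],[-0.5,-1.5,3,0,0,-3.4,255],[0.5,-2.6,3,0,0,-5.1,255],[0.9,-2.6,3,0,0,-6.8,255]],
  ],
)

```text
time_s: 6.6
ee_pos: [0.6198, -0.1672, 0.103]
orientation: [0.004, 0.311, 0.95, -0.003]
ft_force: [-0.6, -0.2, -1.1]
grip_width: 0.0008
gripper_force: 0.0
```

Emit:
move_arm(
  steps=[
    [[0,0,0,0,0,-1.7,255],[0,0,0,0,0,-3.4,255],[0,0,0,0,0,-5.1,255],[0,0,0,0,0,-6.8,255],[0,0,0,0,0,-8.5,255],[0,0,0,0,0,-10.2,255],[0,0,0,0,0,-11.2,255],[0,0,0,0,0,-11.2,255],[0,0,0,0,0,-11.2,255]],
  ],
)

```text
time_s: 7.5
ee_pos: [0.6175, -0.1588, 0.1018]
orientation: [0.001, 0.715, 0.699, 0.0]
ft_force: [0.6, -0.3, -0.7]
grip_width: 0.0004
gripper_force: 0.0
```

```bash
python3 - <<'E'
from h import *
s=sense();print(s["ee_pos"],s["ft_force"],rot(s["orientation"]).apply([[0,1,0],[0,0,1]]),s["grip_width"],s["qpos"])
for n in("side","top"):
    f=grab_frame(n);P=pts(f)
    b=(300,200,400,330) if n=="side" else (300,190,380,260)
    m=blob(f,(4,90,40),(16,255,255),b)
    v,u=np.nonzero((m>0)&(abs(P[:,:,2]-.022)<.006))
    if len(u)<20: print(n,len(u));continue
    w=np.array([ray(f,a,c,.022) for a,c in zip(u,v)])[:,:2].astype(np.float32)
    print(n,len(w),cv2.minAreaRect(w),w.min(0),w.max(0))
    b=(240,170,420,330) if n=="side" else (220,170,400,300)
    c=cv2.resize(f["img"][b[1]:b[3],b[0]:b[2]],None,fx=3.7,fy=3.7,interpolation=cv2.INTER_CUBIC);cv2.imwrite(f"pics/{n}3.png",c[:,:,::-1])
E
```

```text
[ 0.61754658 -0.15875813  0.10176219] [ 0.57758439 -0.31551376 -0.65197355] [[ 9.99738571e-01 -2.28056234e-02  1.64105957e-03]
 [ 1.62562050e-03 -6.95507800e-04 -9.99998437e-01]] 0.0004211109683848973 [-0.05524236  0.76198831  0.47944851  1.60192012 -0.42519055  0.88138556
  0.56156131]
side 452 ((0.6127996444702148, -0.08220938593149185), (0.0697786957025528, 0.04579724743962288), 89.26180267333984) [ 0.58953816 -0.11718117] [ 0.63607776 -0.04720543]
top 1
```

View pics/side3.png

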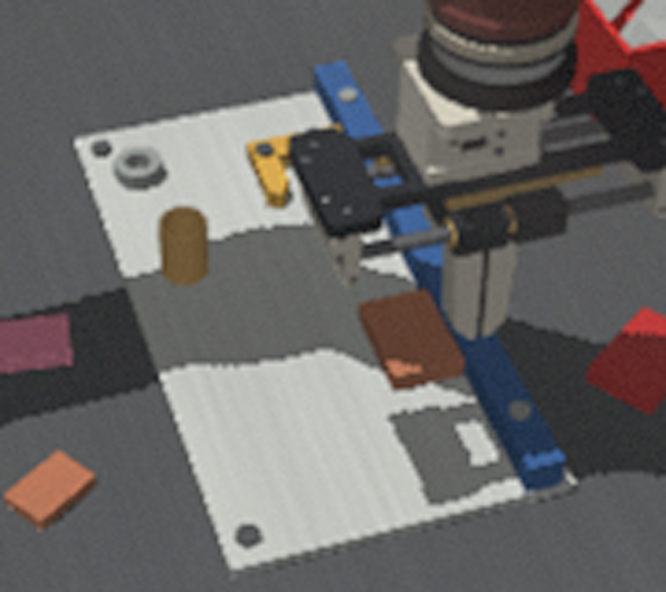

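The block now lies flush along the blue rail, its near end at about (430,375) in the crop. The shut fingers are behind it. I shift slightly away from the rail and descend.

Emit:
move_arm(
  steps=[
    [[-0.28,0,-0.5,0,0,0,255],[-0.28,0,-1.5,0,0,0,255],[-0.28,0,-2.4,0,0,0,255],[-0.28,0,-3,0,0,0,255],[-0.28,0,-3,0,0,0,255],[-0.27,0.4,-3,0,0,0,255],[-0.26,0.8,-3,0,0,0,255],[-0.25,1.0,-3,0,0,0,255],[-0.25,1.15,-3,0,0,0,255],[-0.24,1.3,-3,0,0,0,255]],
  ],
)

```text
time_s: 8.6
ee_pos: [0.6093, -0.1194, 0.012]
orientation: [0.0, 0.716, 0.698, -0.0]
ft_force: [-0.0, -1.9, -0.2]
grip_width: 0.0006
gripper_force: 1.0
```

Emit:
move_arm(
  steps=[
    [[0.02,0.2,0,0,0,0,255],[0.05,0.45,0,0,0,0,255],[0.07,0.75,0,0,0,0,255],[0.08,1.05,0,0,0,0,255],[0.1,1.35,0,0,0,0,255],[0.11,1.65,0,0,0,0,255],[0.12,1.95,0,0,0,0,255],[0.14,2.25,0,0,0,0,255],[0.15,2.5,0,0,0,0,255],[0.16,2.7,0,0,0,0,255],[0.17,2.85,0,0,0,0,255],[0.17,2.9,0,0,0,0,255]],
  ],
)

```text
time_s: 9.8
ee_pos: [0.6115, -0.0372, 0.0119]
orientation: [0.0, 0.717, 0.697, -0.004]
ft_force: [-5.2, -6.6, 3.9]
grip_width: 0.0009
gripper_force: 3.5
```

```bash
python3 - <<'E'
from h import *
s=sense();print(s["ee_pos"],s["ft_force"],s["qpos"])
f=grab_frame("side")
c=cv2.resize(f["img"][170:330,240:420],None,fx=3.7,fy=3.7,interpolation=cv2.INTER_CUBIC);cv2.imwrite("pics/s4.png",c[:,:,::-1])
E
```

```text
[ 0.61151068 -0.03720467  0.01186148] [-5.18735979 -6.60730378  3.93198707] [-0.23277417  0.85506294  0.43480917  1.72452919 -0.51781998  0.68264922
  0.45241952]
```

View pics/s4.png

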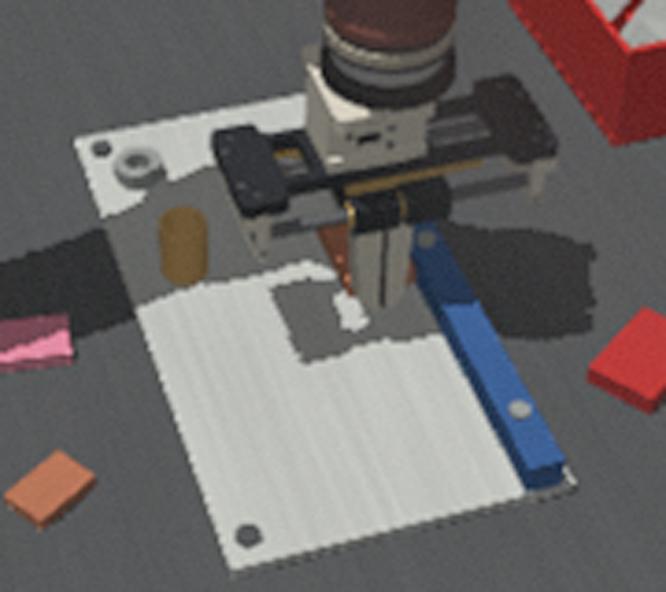

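The block is held to the rail, with Fx about −5 N, and is moving toward the pocket. I keep going.

Emit:
move_arm(
  steps=[
    [[0.01,0.25,0,0,0,0,255],[0.01,0.5,0,0,0,0,255],[0.02,0.75,0,0,0,0,255],[0.02,1.0,0,0,0,0,255],[0.03,1.25,0,0,0,0,255],[0.03,1.45,0,0,0,0,255],[0.04,1.6,0,0,0,0,255],[0.04,1.7,0,0,0,0,255],[0.04,1.8,0,0,0,0,255],[0.04,1.85,0,0,0,0,255]],
  ],
)

```text
time_s: 10.85
ee_pos: [0.6129, 0.0181, 0.0118]
orientation: [0.0, 0.717, 0.697, -0.004]
ft_force: [-4.2, -6.3, 3.1]
grip_width: 0.0007
gripper_force: 3.5
```

Emit:
move_arm(
  steps=[
    [[0,0.08,0,0,0,0,255],[0,0.16,0,0,0,0,255],[0,0.24,0,0,0,0,255],[0.01,0.3,0,0,0,0,255],[0.01,0.35,0,0,0,0,255],[0.01,0.35,0,0,0,0,255]],
  ],
)

```text
time_s: 11.45
ee_pos: [0.6131, 0.0282, 0.0118]
orientation: [0.001, 0.717, 0.697, -0.004]
ft_force: [-4.1, -7.2, 4.6]
grip_width: 0.0005
gripper_force: 3.6
```

Emit:
move_arm(
  steps=[
    [[0,0.07,0,0,0,0,255],[0,0.14,0,0,0,0,255],[0,0.2,0,0,0,0,255],[0,0.2,0,0,0,0,255]],
  ],
)

```text
time_s: 11.85
ee_pos: [0.6132, 0.0283, 0.0119]
orientation: [0.004, 0.718, 0.696, -0.006]
ft_force: [-4.6, -14.3, 2.6]
grip_width: 0.0006
gripper_force: 6.9
```

Motion has stopped and the force is climbing, so the block is at the stop. I firm it up once, retract straight back, rise and look.

Emit:
move_arm(
  steps=[
    [[0,0.15,0,0,0,0,255],[0,0.2,0,0,0,0,255],[0,0.2,0,0,0,0,255],[0,-0.1,0,0,0,0,255],[-0.03,-0.6,0,0,0,0,255],[-0.05,-1.2,0,0,0,0,255],[-0.05,-1.2,1.5,0,0,0,255],[-0.05,-1.8,3,0,0,0,255],[-0.05,-3.2,4,0,0,0,255],[-0.05,-4.6,4,0,0,0,255],[-0.05,-6,4,0,0,0,255],[-0.05,-7.4,4,0,0,0,255]],
  ],
)

```text
time_s: 13.05
ee_pos: [0.6151, -0.1829, 0.1322]
orientation: [0.0, 0.716, 0.699, 0.002]
ft_force: [0.2, -0.2, -0.2]
grip_width: 0.0002
gripper_force: 0.0
```

Emit:
move_arm(
  steps=[
    [[-2,0,0,0,0,0,255],[-3.5,0,1,0,0,0,255],[-4,0,1,0,0,0,255],[-4,0,1,0,0,0,255]],
  ],
)

```text
time_s: 13.45
ee_pos: [0.4915, -0.1829, 0.163]
orientation: [-0.001, 0.717, 0.697, 0.001]
ft_force: [0.1, 0.3, -0.6]
grip_width: 0.0006
gripper_force: 0.0
```

```bash
python3 - <<'E'
from h import *
s=sense();print(s["time_s"],s["ee_pos"],s["ft_force"])
for n in("side","top"):
    f=grab_frame(n);P=pts(f)
    b=(300,190,400,280) if n=="side" else (240,190,320,255)
    m=blob(f,(4,90,40),(16,255,255),b)
    v,u=np.nonzero((m>0)&(abs(P[:,:,2]-.022)<.006))
    if len(u)<20: print(n,len(u))
    else:
        w=np.array([ray(f,a,c,.022) for a,c in zip(u,v)])[:,:2].astype(np.float32)
        print(n,len(w),cv2.minAreaRect(w),w.min(0),w.max(0))
    b=(240,180,400,300) if n=="side" else (220,180,380,300)
    c=cv2.resize(f["img"][b[1]:b[3],b[0]:b[2]],None,fx=2.4,fy=2.4,interpolation=cv2.INTER_CUBIC);globals()[n]=c
cv2.imwrite("pics/end.png",np.hstack([side,top])[:,:,::-1])
E
```

```text
13.45 [ 0.49153884 -0.18287486  0.16298709] [ 0.12009631  0.30857429 -0.57267334]
side 55 ((0.627310037612915, 0.050111137330532074), (0.041983142495155334, 0.020627673715353012), 80.33369445800781) [0.6136179  0.03114937] [0.6398365  0.07081794]
top 518 ((0.6184279322624207, 0.06893322616815567), (0.061802368611097336, 0.04431974142789841), 88.93490600585938) [0.5959918 0.0379382] [0.64115834 0.09952326]
```

View pics/end.png

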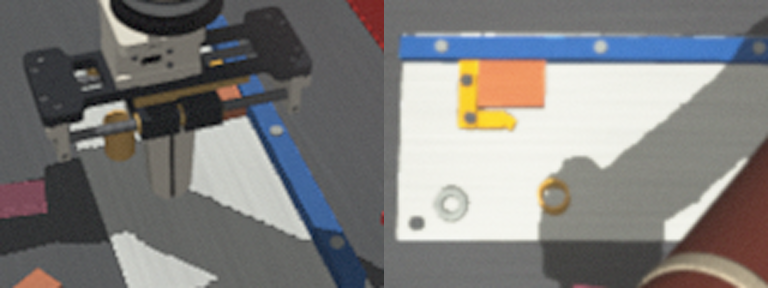

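The block is touching the rail and the stop in the top view (right half, about (512,83)). Its centre is 22 mm and 32 mm from the measured corner, at the rail's angle. The stub and nut have not moved.

```bash
python3 -c "
from workcell import *
print(finish_job())"
```

```text
the job is handed in; nothing more can be done
None
```

The copper block was pushed flat against the blue rail, slid along it into the yellow pocket until it stopped against the end stop, and the hand is clear; I handed the job in at about 13.5 s.

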